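# Enable the bench console with its T key and hold the start button

### The arm

A 7-joint arm with a two-finger parallel gripper is mounted at the origin on a cart in front of the work surface, level with it; the furniture and walls round the work are solid. World frame = base frame: x ahead of the robot, y to its left, z up, the work surface at z = 0. Lengths are in m, angles in rad, forces in N, time in s.
With the tool pointing down it reaches from about 0.425 to 0.825 m from the base axis. Payload 3.6 kg.
Tool frame: the origin (TCP) lies midway between the tips of the shut fingers; the grasp point (between the pads) lies 19 mm behind it; z points along the fingers, y is the line along which they close (so a half turn about z gives the same grasp; the last joint's range is limited). The gripper opens to 93 mm and grips with 3 to 60 N. Pads are 15 mm wide; open, the fingers measure 128 mm over their backs; the gripper's body (75 mm by 188 mm) begins 65 mm behind the grasp point.
Start: joints at [-1.361, 0.615, -0.013, 1.423, 0.008, 1.103, -0.04], TCP at [0.152, 0.632, 0.219] pointing down, gripper open.
Joint ranges: [-3.12, 3.12], [-0.3, 2.06], [-1.34, 1.32], [0.26, 2.42], [-1.36, 4.5], [0.01, 1.98], [-2.84, 2.84]. Speed limits (rad/s): [2.79, 2.79, 3.14, 3.14, 3.14, 3.14, 3.14].

### API

Orientations are given as a unit quaternion [x, y, z, w].
In Python, from plant import robot gives the robot as it stands.
- The arm moves only by the tool jog_arm, never from a script. Its argument "deltas" is a list of rows, each a list of 3 entries, a list of its own where there are three numbers: the opening, from -1 (shut) to 1 (fully open), so that 0 is half open, then the shift along the tool's x, y, z normalised to -1 to 1, where 1 is 500 mm, then the turn, a rotation vector about the tool's x, y, z normalised to -1 to 1, where 1 is pi rad. A call has exactly 8 rows; each row is the pose to reach, as a shift and turn from the pose commanded when the call began, along the tool's axes at that moment, turning the shorter way round; what a row does not reach only later rows make up. A row lasts 1/8 s, in which the tool goes at most 62.5 mm and 10.7 degrees, less where a joint would pass 70% of its speed; a pose out of reach is approached as far as the arm can. A call with a number of a shift or a turn outside -1 to 1 is refused whole. A call with a gripper value outside its range is refused whole. The fingers move at their own pace and stop on an object; the grip force is fixed at half the most. Time passes only in rows, so rows that repeat a pose let the fingers close, or fill a call up. It gives the time, the measured TCP pose, the force, the opening and the grip force at its end, in the units of the state.
- robot.sense(): the state, without advancing time (a new reading comes with each control period).
- robot.grab_frame(name): name is "side" or "top" or "wrist"; returns (picture, depth): 400x640x3 uint8, red, green, blue; 400x640 float32, m along the optical axis (not along the pixel's ray), 0 where there is no reading.
- robot.camera_params(name): a dict with "fx", "fy", "cx", "cy" (pixels), "R" (3x3) and "t" (3): a world point X has camera coordinates R X + t. Camera axes: x right, y down, z forward; pixel columns grow to the right and rows downward; lengths in m; the calibration is good to about 2 mm. A picture is of the moment at which its call begins: read the wrist's pose just before it. camera_params takes no time and is no camera call; for the wrist camera it gives the pose at the moment of the call.
- robot.hand_in(): hands the job in; it is judged then, once.
The state is a dict: "time_s": time; "joint_pos": joint angles; "joint_velocities": joint speeds; "tau": joint torques, N m; "position": TCP position; "tcp_rot": TCP orientation; "force": force on the tool from outside, world axes, zero at the start; "moment": the same for the moment, N m; "grip_width": finger opening in m; "finger_force": force on a finger pad.
Only numpy, scipy, OpenCV 4.12 (cv2) and the standard library are available. Lean on these libraries where they do the work, as an engineer would, in place of code of your own. Each camera call takes 0.05 s, during which the arm holds its last target. There are 200 camera calls.

### The job

Take the T-shaped key out of its wooden stand, pass it through the slot in the flat top of the grey console until its flange rests on the plate, and give it a quarter turn so that it cannot lift out. Then press the round start button inside the metal ring on the console's sloping front all the way down, without forcing it, keep it down for a good second and a half and let it spring back. Leave the key in place and the jar, dish and bottle where they stand.

Things in the scene. Friction and masses are not known exactly. Their poses are not given: they have to be found in the camera images.
- key_grip (a point): Centre of the T key's black grip: flat plate 30 mm along x, 10 mm along y, 38 mm tall (z up). The loose key (about 60 g) starts upright in a slot of a wooden block 50 x 50 mm, 90 mm tall, its flange on the block. It looks the same after half a turn.
- key: The same T key, 57 mm tall; origin at the bottom centre of its crossbar, 38 mm below the grip centre, same axes. From below: steel crossbar 26 mm along x, 7 mm along y, 7 mm tall; shank 8 mm across; steel flange 26 mm across, underside at 16 mm, 3 mm thick; grip from 19 to 57 mm.
- slot (a point): Centre of the slot's mouth in the upper face of the console's flat top. Slot 31 mm along x, 12 mm along y, through a 5 mm plate, hollow below; z up. With the flange on the plate the grip centre is 22 mm above this point and the crossbar 4 mm below the plate, free to turn either way; it holds when the crossbar lies across the slot.
- console: Grey console fixed to the bench, 170 mm deep (x), 160 mm wide (y); origin at the centre of its underside, z up. Front half (x < 0) slopes at 30 degrees from 41 mm high at the front up to the flat aluminium top, 90 mm high (x 0 to 85 mm). The slot is at (42, 40) mm; the button's ring is on the slope at y = -36 mm.
- start_rim (a point): Centre of the mouth of the aluminium ring (54 mm inside, 62 outside, 22 deep) round the start button. z points straight out of the slope, y is level along the console's width. In it a black round cap, 36 mm across, moves in along -z; its face starts 3 to 11 mm below the mouth, different each time: feel for it.
- start (a joint): Start button, how far it is pressed in m: 0 up, 0.008 fully down against its stop. Its spring resists with about 2.4 N at first and 7 N fully down.
- jar: Loose small blue paint jar with white cap, 45 mm across, 70 mm tall, origin at the centre of its underside; a bystander.
- dish: Loose small white glazed dish, 64 mm across, 26 mm tall, origin at the centre of its underside; a bystander.
- bottle: Loose brown glass bottle, 52 mm across, 89 mm tall, origin at the centre of its underside; a bystander.
Things that resemble listed ones, but are neither listed nor needed, are in the scene too. Leave any green look-alike of the key alone.

How it is judged:
On the way, in this order (a step that is already met when the one before it is completed fails the run):
1. the key is through the slot, seated, and turned a quarter turn (z of key_grip in the frame of slot below 0.0265 m and horizontal distance between key_grip and slot below 0.013 m and angle between key_grip's own z axis and vertical below 0.25 rad and angle between the x axis of key_grip and the x axis of slot, either way round above 1.15 rad), for 0.2 s.
2. the start button is held fully down for a second (value of joint start above 0.0071 m and angle between the x axis of key_grip and the x axis of slot, either way round above 1.15 rad), for 1 s.
At the end, for the whole second after the job is handed in: The start button has sprung back up (less than 1 mm pressed); the key stands at rest in the console's slot, upright within 0.25 rad, its grip centre less than 26.5 mm above the plate and within 13 mm of the slot's centre, its crossbar at least 1.15 rad (66 degrees) from the slot's length (all of step 1 and value of joint start below 0.001 m and z of key_grip in the frame of slot above 0.015 m and linear speed of key below 0.02 m/s); the robot touches nothing.
It fails at once if the start button is forced (more than 45 N) (contact force between start and anything else above 45 N).
It fails at once if the jar, dish or bottle is moved more than 30 mm (distance of any of jar, dish, bottle from where it was at the start of the episode above 0.03 m).
It also fails if it takes over 58 s, if anything falls off the work surface, if the arm or the gripper's body presses on something with over 40 N, if the wrist force passes 120 N, or if a joint passes its speed limit or range.

## Working session

There is one attempt and no reset: what is moved stays moved. The work goes in short steps, Python scripts to look and compute and a tool call to move; the robot and the scene stay as the last step left them, time stands still between calls to the robot, and variables do not carry over. Pictures are saved under pics/ and viewed, at most 10 in all, crops included, and the job is handed in when it is done.

Besides the shell and the picture viewer there is one more tool, called after "Emit:" as name(argument=value, ...) on one line, values as JSON. jog_arm: Moves the arm, as the interface text tells. Its arguments: {"type":"object","properties":{"deltas":{"type":"array"}},"required":["deltas"]}

```bash
mkdir -p pics; ls; cat > h.py <<'E'
import numpy as np, cv2
from plant import robot
from scipy.spatial.transform import Rotation as R
def grab(n,save=None):
    c=robot.camera_params(n); im,d=robot.grab_frame(n)
    if save: cv2.imwrite(f'pics/{save}.png',im[:,:,::-1])
    np.savez(f'{save or n}.npz',im=im,d=d,**c)
    return im,d,c
def cast(c,u,v,z):
    r=c['R'].T@np.array([(u-c['cx'])/c['fx'],(v-c['cy'])/c['fy'],1]); o=-c['R'].T@c['t']
    return o+r*(z-o[2])/r[2]
def pts(c,d):
    v,u=np.mgrid[:d.shape[0],:d.shape[1]]
    p=np.stack([(u-c['cx'])/c['fx']*d,(v-c['cy'])/c['fy']*d,d],-1)
    return (p-c['t'])@c['R']
E
python3 - <<'E'
from h import *
s=robot.sense(); print(s)
for n in ['top','side']:
    im,d,c=grab(n,n+'0'); print(n,c, (d>0).mean())
E
```

```text
pics
{'time_s': 0.0, 'joint_pos': array([-1.36049478,  0.61590114, -0.01261966,  1.42490473,  0.00810222,
        1.10341366, -0.04035171]), 'joint_velocities': array([ 0.00207966,  0.0007469 , -0.00236695,  0.00029462, -0.00089513,
       -0.00091657,  0.00042634]), 'tau': array([ 1.56932665e-04, -4.58948565e+01,  2.09155153e-01, -1.65739882e+01,
       -6.11300441e-02,  2.08265131e-02,  2.45611263e-04]), 'position': array([0.15228863, 0.63108185, 0.21749099]), 'tcp_rot': array([ 1.18065371e-01,  9.93004989e-01, -1.28141379e-03, -1.33419749e-04]), 'force': array([0.10354263, 0.01059497, 0.03890278]), 'moment': array([ 0.01128851, -0.00238331,  0.01251637]), 'finger_force': 0.0, 'grip_width': 0.09331178286743337}
top {'fx': 399.9117219296362, 'fy': 399.9117219296362, 'cx': 322.44624201853395, 'cy': 201.79362825362855, 'R': array([[-0.00257845, -0.99994439,  0.0102263 ],
       [-0.99509238,  0.00155411, -0.0989381 ],
       [ 0.0989167 , -0.01043122, -0.99504104]]), 't': array([-0.02159854,  0.58788843,  0.89104692])} 0.9959453125
side {'fx': 408.92933361497376, 'fy': 408.92933361497376, 'cx': 319.1907481576796, 'cy': 196.40327576340098, 'R': array([[ 0.89853478, -0.43850671,  0.0186312 ],
       [-0.24142755, -0.52926298, -0.81338394],
       [ 0.36653511,  0.72635567, -0.5814288 ]]), 't': array([-0.53885739,  0.19115853,  0.7109888 ])} 0.9957421875
```

View pics/top0.png

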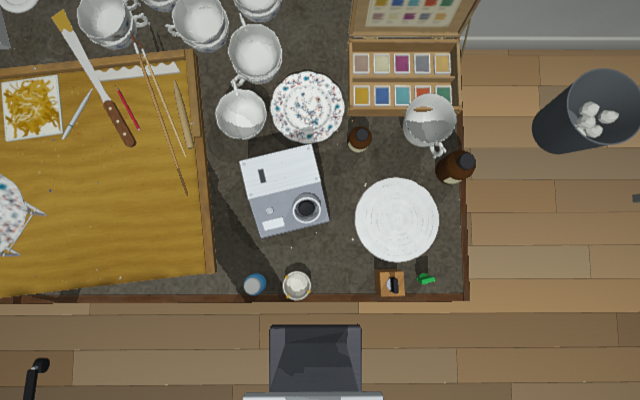

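View pics/side0.png

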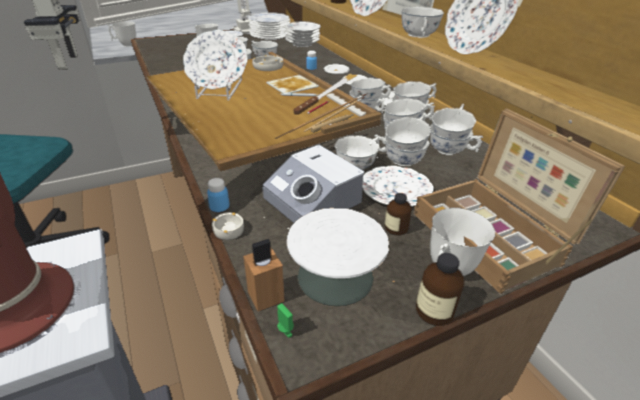

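The top view shows the black-gripped key in its wooden stand at (391,284). The green look-alike is beside it at (427,279). The console is at (285,190), with its slot at (262,176) and ring at (307,208). The jar is at (255,284), the dish at (297,285) and the small bottle at (360,139). In the side view the key's grip is at (262,250), the stand at (264,280), the green key at (286,320), the slot at (317,154) and the ring at (303,187).

Candidates for the key, in top-view pixels: the black grip in the stand (391,284) and the green look-alike (427,279). By the description I choose the black one. Candidates for the button's ring: the ring (307,208) and the small knob (269,211). I choose (307,208).

```bash
python3 - <<'E'
from h import *
L=lambda n:(lambda z:(z['im'],z['d'],{k:z[k] for k in ['fx','fy','cx','cy','R','t']}))(np.load(n+'.npz'))
out=[]
for n,(u,v,w,h) in {'top0':(365,255,80,60),'side0':(235,230,80,100)}.items():
    im,d,c=L(n); out.append(cv2.resize(im[v:v+h,u:u+w,::-1],(400,int(400*h/w)),interpolation=cv2.INTER_CUBIC))
H=max(o.shape[0] for o in out); out=[cv2.copyMakeBorder(o,0,H-o.shape[0],0,0,0) for o in out]
cv2.imwrite('pics/crop1.png',np.hstack(out))
im,d,c=L('top0'); P=pts(c,d)
def show(name,u,v): print(name,np.round(P[v,u],3))
for k,(u,v) in dict(grip=(393,287),block=(383,276),green=(427,279),plate=(262,160),slot=(262,176),ring=(307,208),btn=(307,208),jar=(255,284),dish=(297,285),bottle=(360,139),stool=(397,220),bigbottle=(465,160),bench=(220,240),cup=(241,112),stand2=(398,276)).items(): show(k,u,v)
# console top fit
z=P[...,2]; reg=np.zeros(z.shape,bool); reg[140:240,235:335]=1
m=(reg&(abs(z-0.09)<.006)).astype(np.uint8); print(m.sum())
cs,_=cv2.findContours(m,cv2.RETR_EXTERNAL,cv2.CHAIN_APPROX_SIMPLE); k=max(cs,key=cv2.contourArea)
b=cv2.boxPoints(cv2.minAreaRect(k)); print('top box',b, [np.round(cast(c,*p,np.median(z[m>0])),4) for p in b],np.median(z[m>0]))
g=cv2.cvtColor(im,cv2.COLOR_RGB2GRAY)
sm=((g<110)&reg).astype(np.uint8); sm[:,:]*=1; sm[190:]=0; sm[:,:252]=0; sm[:,275:]=0; sm[:163]=0
cs,_=cv2.findContours(sm,cv2.RETR_EXTERNAL,cv2.CHAIN_APPROX_NONE); k=max(cs,key=cv2.contourArea); r=cv2.minAreaRect(k);print('slot',r,cast(c,*r[0],.09),[np.round(cast(c,*p,.09),4) for p in cv2.boxPoints(r)])
E
```

```text
grip [ 0.405 -0.164  0.126]
block [ 0.424 -0.15   0.088]
green [ 0.414 -0.251  0.058]
plate [0.673 0.109 0.089]
slot [0.652 0.12  0.007]
ring [0.569 0.011 0.079]
btn [0.569 0.011 0.079]
jar [0.406 0.123 0.069]
dish [0.397 0.036 0.003]
bottle [ 0.719 -0.105  0.091]
stool [ 0.542 -0.18   0.099]
bigbottle [ 0.665 -0.319  0.128]
bench [ 0.501  0.218 -0.001]
cup [0.806 0.171 0.011]
stand2 [ 0.424 -0.181  0.092]
3402
top box [[238.8309  160.67735]
 [311.07028 143.16478]
 [322.08157 188.58629]
 [249.8422  206.09886]] [array([0.6714, 0.1586, 0.0908]), array([0.7101, 0.0023, 0.0908]), array([ 0.6103, -0.0215,  0.0908]), array([0.5727, 0.1333, 0.0908])] 0.09083023946458649
slot ((261.5294494628906, 175.61764526367188), (12.611852645874023, 4.6081767082214355), 75.96376037597656) [0.63881148 0.10922046 0.09      ] [array([0.651 , 0.1175, 0.09  ]), array([0.6534, 0.1079, 0.09  ]), array([0.6267, 0.101 , 0.09  ]), array([0.6243, 0.1106, 0.09  ])]
```

View pics/crop1.png

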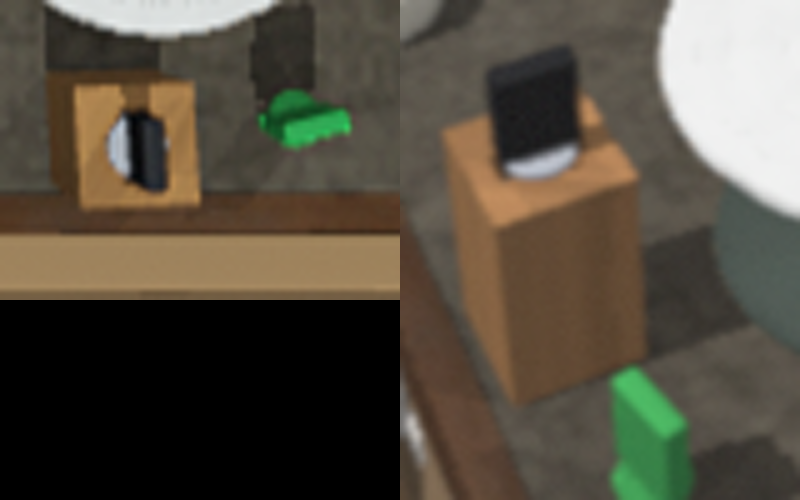

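The crop confirms the choice: black upright grip with a steel flange, seated in the wooden block. The green key is separate, on the bench.

```bash
cat >> h.py <<'E'
def rel(pos,rot,p0=None,q0=None):
    """normalised shift/turn from measured pose to (pos, Rotation)"""
    s=robot.sense(); p0=s['position'] if p0 is None else p0; q0=R.from_quat(s['tcp_rot'] if q0 is None else q0)
    return np.round(q0.inv().apply(np.array(pos)-p0)/.5,4), np.round((q0.inv()*rot).as_rotvec()/np.pi,4)
def down(yaw_y):
    """tool z down, tool y at world angle yaw_y (deg)"""
    a=np.radians(yaw_y); y=np.array([np.cos(a),np.sin(a),0]); z=np.array([0,0,-1.]); x=np.cross(y,z)
    return R.from_matrix(np.stack([x,y,z],1))
E
python3 - <<'E'
from h import *
s=robot.sense(); c=robot.camera_params('wrist'); q=R.from_quat(s['tcp_rot'])
o=-c['R'].T@c['t']; print('cam in tool',q.inv().apply(o-s['position']),'axis',q.inv().apply(c['R'][2]),'xdir',q.inv().apply(c['R'][0]),c['fx'])
z=np.load('top0.npz'); P=pts({k:z[k] for k in ['fx','fy','cx','cy','R','t']},z['d'])
for ctr in [(.639,.109),(.405,-.164),(.57,.01)]:
    for r in (.08,.12,.16,.2): m=np.hypot(P[...,0]-ctr[0],P[...,1]-ctr[1])<r; print(ctr,r,P[m][:,2].max())
print(rel((.46,.25,.30),down(80)), rel((.48,-.15,.27),down(95)))
E
```

```text
cam in tool [ 8.29395509e-02 -6.28762571e-05 -1.66636573e-01] axis [-2.99341623e-01 -5.59132955e-04  9.54145838e-01] xdir [-1.62755154e-03  9.99998673e-01  7.53954899e-05] 336.465236254417
(0.639, 0.109) 0.08 0.09598331381924913
(0.639, 0.109) 0.12 0.10164855536621546
(0.639, 0.109) 0.16 0.10164855536621546
(0.639, 0.109) 0.2 0.9450136917374433
(0.405, -0.164) 0.08 0.13472311214216953
(0.405, -0.164) 0.12 0.13472311214216953
(0.405, -0.164) 0.16 0.13472311214216953
(0.405, -0.164) 0.2 0.9450136917374433
(0.57, 0.01) 0.08 0.9450136917374433
(0.57, 0.01) 0.12 0.9450136917374433
(0.57, 0.01) 0.16 0.9450136917374433
(0.57, 0.01) 0.2 0.9450136917374433
(array([-0.777 , -0.5971, -0.1634]), array([-0.0007, -0.    , -0.0198])) (array([-1.0035, -1.3653, -0.1016]), array([-7.000e-04, -1.000e-04, -1.031e-01]))
```

Emit:
jog_arm(deltas=[[1,[-0.78,-0.6,-0.16],[0,0,-0.02]],[1,[-0.78,-0.6,-0.16],[0,0,-0.02]],[1,[-0.78,-0.6,-0.16],[0,0,-0.02]],[1,[-0.78,-0.6,-0.16],[0,0,-0.02]],[1,[-0.78,-0.6,-0.16],[0,0,-0.02]],[1,[-0.78,-0.6,-0.16],[0,0,-0.02]],[1,[-0.78,-0.6,-0.16],[0,0,-0.02]],[1,[-0.78,-0.6,-0.16],[0,0,-0.02]]])

```text
time_s: 1.1
position: [0.462, 0.2469, 0.2988]
tcp_rot: [0.087, 0.996, -0.0, -0.0]
force: [0.8, 0.5, 0.2]
grip_width: 0.0927
finger_force: 0.0
```

```bash
python3 - <<'E'
from h import *
s=robot.sense(); print(s['position'],s['tcp_rot'],s['joint_pos'])
print(rel((.45,-.164,.22),down(90)))
E
```

```text
[0.46204784 0.24686811 0.29876333] [ 8.69166249e-02  9.96215568e-01 -8.74830091e-05 -1.85215930e-04] [-0.57496879  0.34412808  0.06015331  1.66092118 -0.0224216   1.13761797
  0.88783011]
(array([-0.1186, -0.8135,  0.1577]), array([-0.0001, -0.0001, -0.0554]))
```

Emit:
jog_arm(deltas=[[1,[-0.12,-0.81,0.16],[0,0,-0.055]],[1,[-0.12,-0.81,0.16],[0,0,-0.055]],[1,[-0.12,-0.81,0.16],[0,0,-0.055]],[1,[-0.12,-0.81,0.16],[0,0,-0.055]],[1,[-0.12,-0.81,0.16],[0,0,-0.055]],[1,[-0.12,-0.81,0.16],[0,0,-0.055]],[1,[-0.12,-0.81,0.16],[0,0,-0.055]],[1,[-0.12,-0.81,0.16],[0,0,-0.055]]])

```text
time_s: 2.1
position: [0.4487, -0.1644, 0.2178]
tcp_rot: [0.005, 1.0, -0.001, -0.001]
force: [0.0, 0.5, 1.1]
grip_width: 0.093
finger_force: 0.0
```

```bash
python3 - <<'E'
from h import *
s=robot.sense(); print(s['position'],s['tcp_rot'],s['joint_pos'])
im,d,c=grab('wrist','w1'); P=pts(c,d)
reg=np.hypot(P[...,0]-.405,P[...,1]+.164)<.05
m=reg&(P[...,2]>.115)
q=P[m]; print(m.sum(),q.min(0),q.max(0),np.median(q[:,2]))
top=reg&(P[...,2]>.125)
b=(top*255).astype(np.uint8); cs,_=cv2.findContours(b,cv2.RETR_EXTERNAL,cv2.CHAIN_APPROX_NONE);k=max(cs,key=cv2.contourArea);print(cv2.minAreaRect(k))
print('depth-plane top pts',P[top].mean(0))
r=cv2.minAreaRect((P[top][:,:2]*1000).astype(np.float32)); print(r)
E
```

```text
[ 0.44870155 -0.16436647  0.217818  ] [ 4.52460671e-03  9.99988844e-01 -6.98847151e-04 -1.16270233e-03] [ 0.17359331  0.35503218  0.17781885  1.90800328 -0.076717    0.88688704
  1.95091528]
21583 [ 0.36613042 -0.21340593  0.11569753] [ 0.4295191  -0.11475295  0.38464223] 0.3197590511682113
((319.20343017578125, 316.2197265625), (473.99188232421875, 74.7319564819336), 0.6555294394493103)
depth-plane top pts [ 0.41765381 -0.16179515  0.31877704]
((417.59771728515625, -163.8507080078125), (78.42891693115234, 74.2413558959961), 45.867305755615234)
```

View pics/w1.png

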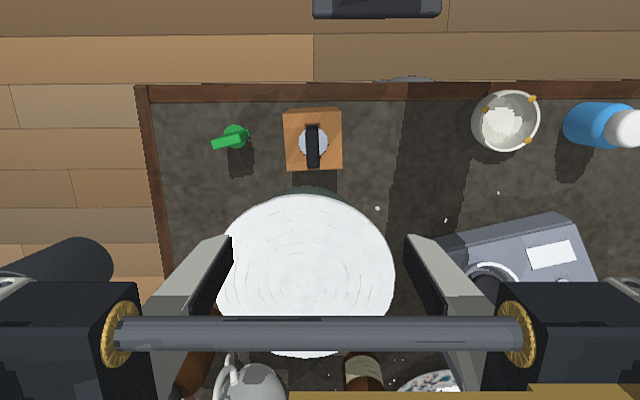

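The wrist view shows the key in its block at (313,143) and the green look-alike at (233,138). The dish is at (505,120), the jar at (600,125) and part of the console is at lower right.

```bash
cat > key.py <<'E'
from h import *
def analyse(n,box):
    z=np.load(n+'.npz'); im,d=z['im'],z['d']; c={k:z[k] for k in ['fx','fy','cx','cy','R','t']}; P=pts(c,d)
    u0,v0,u1,v1=box; reg=np.zeros(d.shape,bool); reg[v0:v1,u0:u1]=1
    m=reg&(P[...,2]>.128)&(P[...,2]<.14)
    for nm,mm in (('top',m),('block',reg&(abs(P[...,2]-.09)<.0035))):
        q=P[mm]; zz=np.median(q[:,2]); cs,_=cv2.findContours(mm.astype(np.uint8),cv2.RETR_EXTERNAL,cv2.CHAIN_APPROX_NONE);k=max(cs,key=cv2.contourArea)
        w=np.array([cast(c,*p[0],zz)[:2]*1000 for p in k],np.float32); r=cv2.minAreaRect(w)
        print(n,nm,mm.sum(),'z',round(zz,4),'ctr',np.round(r[0],1),'size',np.round(r[1],1),'ang',round(r[2],1))
    dk=reg&(im.max(-1)<60); v,u=np.nonzero(dk); print('dark',dk.sum(),u.min(),u.max(),v.min(),v.max())
E
python3 - <<'E'
from key import *
analyse('w1',(275,100,350,178)); analyse('top0',(372,268,410,300))
E
```

```text
w1 top 502 z 0.1312 ctr [ 408.7 -169. ] size [29.2  9.9] ang 2.1
w1 block 2554 z 0.0906 ctr [ 409. -169.] size [50.2 49.9] ang 2.1
dark 906 275 349 100 177
top0 top 75 z 0.1317 ctr [ 408.7 -167.8] size [10.  29.6] ang 89.8
top0 block 408 z 0.091 ctr [ 409.6 -168.1] size [50.7 49.8] ang 89.8
dark 125 374 406 268 293
```

```bash
python3 - <<'E'
from h import *
print(rel((.4087,-.1688,.17),down(92)),rel((.4087,-.1688,.101),down(92)))
E
```

```text
(array([ 0.0813, -0.0148,  0.0963]), array([ 0.0001, -0.0005, -0.0126])) (array([ 0.0811, -0.0148,  0.2343]), array([ 0.0001, -0.0005, -0.0126]))
```

Emit:
jog_arm(deltas=[[0.2,[0.08,-0.015,0.04],[0,0,-0.0126]],[0,[0.081,-0.0148,0.096],[0,0,-0.0126]],[0,[0.081,-0.0148,0.096],[0,0,-0.0126]],[0,[0.081,-0.0148,0.096],[0,0,-0.0126]],[0,[0.081,-0.0148,0.14],[0,0,-0.0126]],[0,[0.081,-0.0148,0.19],[0,0,-0.0126]],[0,[0.081,-0.0148,0.234],[0,0,-0.0126]],[0,[0.081,-0.0148,0.234],[0,0,-0.0126]]])

```text
time_s: 3.15
position: [0.4101, -0.1673, 0.1015]
tcp_rot: [-0.02, 1.0, 0.0, -0.0]
force: [0.2, 0.2, 1.0]
grip_width: 0.0466
finger_force: 0.0
```

```bash
python3 - <<'E'
from h import *
s=robot.sense(); print(s['position'],s['tcp_rot'],s['force'],s['joint_pos'])
print(rel((.4087,-.1688,.101),down(92)))
E
```

```text
[ 0.41010873 -0.16730163  0.10150677] [-1.98288367e-02  9.99803230e-01  3.26587057e-04 -4.60122761e-04] [0.22299096 0.20788097 0.98686956] [ 0.24617283  0.48784334  0.12970701  2.13533927 -0.12153275  0.52620303
  2.07663563]
(array([ 0.0029, -0.0029,  0.001 ]), array([ 0.0002, -0.0003,  0.0015]))
```

Emit:
jog_arm(deltas=[[0,[0.003,-0.003,0],[0,0,0.001]],[0,[0.003,-0.003,0],[0,0,0.001]],[-0.5,[0.003,-0.003,0],[0,0,0.001]],[-1,[0.003,-0.003,0],[0,0,0.001]],[-1,[0.003,-0.003,0],[0,0,0.001]],[-1,[0.003,-0.003,0],[0,0,0.001]],[-1,[0.003,-0.003,0],[0,0,0.001]],[-1,[0.003,-0.003,0],[0,0,0.001]]])

```text
time_s: 4.15
position: [0.4083, -0.1694, 0.1017]
tcp_rot: [-0.018, 1.0, 0.0, -0.0]
force: [-0.4, 0.4, 0.2]
grip_width: 0.0101
finger_force: 30.0
```

```bash
python3 - <<'E'
from h import *
print(rel((.4083,-.1694,.2),down(92)),rel((.68,.12,.205),down(104.4)))
E
```

```text
(array([-1.000e-04, -1.000e-04, -1.967e-01]), array([ 0.    , -0.    ,  0.0002])) (array([-0.5636,  0.5591, -0.2067]), array([ 0.    , -0.    , -0.0687]))
```

Emit:
jog_arm(deltas=[[-1,[0,0,-0.06],[0,0,0]],[-1,[0,0,-0.16],[0,0,0]],[-1,[-0.03,0.03,-0.2],[0,0,-0.005]],[-1,[-0.56,0.56,-0.206],[0,0,-0.069]],[-1,[-0.56,0.56,-0.206],[0,0,-0.069]],[-1,[-0.56,0.56,-0.206],[0,0,-0.069]],[-1,[-0.56,0.56,-0.206],[0,0,-0.069]],[-1,[-0.56,0.56,-0.206],[0,0,-0.069]]])

```text
time_s: 5.15
position: [0.6367, 0.076, 0.2037]
tcp_rot: [-0.126, 0.992, -0.0, -0.0]
force: [1.9, -0.6, 0.0]
grip_width: 0.0101
finger_force: 30.0
```

```bash
python3 - <<'E'
from h import *
s=robot.sense(); print(s['position'],s['joint_pos'],s['grip_width'])
print(rel((.68,.12,.205),down(104.4)))
im,d,c=grab('wrist','w2')
E
```

```text
[0.63669922 0.07603065 0.20370927] [-0.199261    0.61480193  0.07979355  1.47263879 -0.05219237  1.05698115
  1.71444608] 0.010147082861237484
(array([-0.1058,  0.0636, -0.0027]), array([-0.0001, -0.0003,  0.0002]))
```

View pics/w2.png

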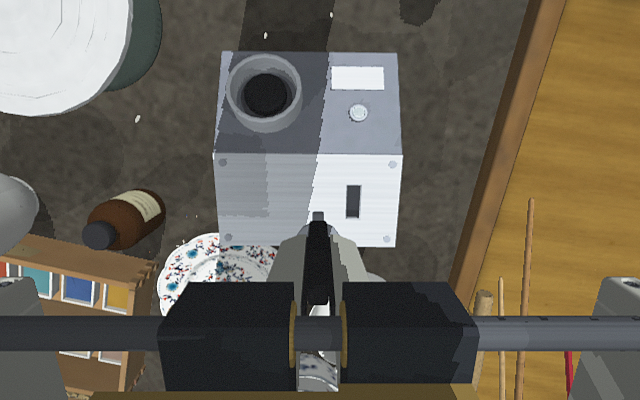

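The wrist view shows the slot at (353,201) on the console's flat top and the ring at (265,92) with the black cap in it at (267,95). The decoy knob is at (358,113). The gripped key is at (318,240).

```bash
python3 - <<'E'
from h import *
for n in ('w2','top0'):
    z=np.load(n+'.npz'); im,d=z['im'],z['d']; c={k:z[k] for k in ['fx','fy','cx','cy','R','t']}; P=pts(c,d)
    loc=(abs(P[...,0]-.64)<.15)&(abs(P[...,1]-.06)<.15)
    plate=loc&(abs(P[...,2]-.09)<.003); pz=np.median(P[plate][:,2])
    b=(340,170,370,232) if n=='w2' else (254,164,272,188)
    g=cv2.cvtColor(im,cv2.COLOR_RGB2GRAY); m=np.zeros(g.shape,np.uint8); s=(slice(b[1],b[3]),slice(b[0],b[2]))
    for nm,mm in (('dark',g[s]<130),('deep',P[s][...,2]<.084)):
        m[:]=0; m[s]=mm; cs,_=cv2.findContours(m,cv2.RETR_EXTERNAL,cv2.CHAIN_APPROX_NONE); k=max(cs,key=cv2.contourArea)
        w=np.array([cast(c,*p[0],pz)[:2]*1000 for p in k],np.float32); r=cv2.minAreaRect(w)
        print(n,nm,'plate z',round(pz,4),'slot',np.round(r[0],1),np.round(r[1],1),round(r[2],1))
    # slope plane + ring
    a=np.radians(14.4); ex=np.array([np.cos(a),np.sin(a)]); 
    slot=np.array([.639,.109]); ey=np.array([-ex[1],ex[0]]); o=slot-.042*ex-.04*ey
    q=P[...,:2]-o; X=q@ex; Y=q@ey; Z=P[...,2]
    sl=(X>-.075)&(X<-.008)&(Y>.01)&(Y<.075)&(Z>.03)&(Z<.1); A=np.c_[X[sl],Y[sl],np.ones(sl.sum())]
    co=np.linalg.lstsq(A,Z[sl],rcond=None)[0]; print('slope',co, np.degrees(np.arctan(co[0])))
    H=(Z-(np.tan(np.radians(30))*X+.09))*np.cos(np.radians(30)) # height over slope
    U=X*np.cos(np.radians(30))+(Z-.09)*.5
    rg=(H>.008)&(H<.035)&(X<0)&(X>-.1)&(Y<0)&(Y>-.08)
    print('ring H',np.percentile(H[rg],[50,90,98]))
    top=rg&(H>np.percentile(H[rg],90)-.003); (cc,rr)=cv2.minEnclosingCircle((np.c_[U[top],Y[top]]*1000).astype(np.float32)); print('ring U,Y mm',cc,rr,top.sum())
    ins=(np.hypot(U-cc[0]/1000,Y-cc[1]/1000)<.015)&(H>-.02)&(H<.03)&(X<0); print('cap H',np.percentile(H[ins],[10,50,90]),ins.sum())
s=robot.sense();c=robot.camera_params('wrist')
E
```

```text
w2 dark plate z 0.0905 slot [640.3 107.7] [29.7 11.7] 13.6
w2 deep plate z 0.0905 slot [639.9 107.4] [28.7 11.4] 14.4
slope [ 0.56894129 -0.00725931  0.09031973] 29.637334964246055
ring H [0.01597108 0.02251471 0.02320782]
ring U,Y mm (-48.72464370727539, -36.18025207519531) 31.2320499420166 1166
cap H [0.01479851 0.01559178 0.01650529] 939
top0 dark plate z 0.0908 slot [638.8 108.9] [28.6 10.4] 14.6
top0 deep plate z 0.0908 slot [639.4 108.7] [29.7 11. ] 14.6
slope [ 0.57053409 -0.00290539  0.09105975] 29.706231624472515
ring H [0.01652849 0.02334405 0.02473753]
ring U,Y mm (-48.15823745727539, -35.64144515991211) 30.98011589050293 150
cap H [0.0142805  0.01634875 0.017868  ] 137
```

```bash
python3 - <<'E'
from h import *
s=robot.sense(); print(s['position'])
print(rel((.640,.1077,.135),down(104.3)))
E
```

```text
[0.6413629  0.0869394  0.20272636]
(array([-0.0071,  0.0399,  0.1358]), array([0.0022, 0.0023, 0.0041]))
```

Emit:
jog_arm(deltas=[[-1,[-0.007,0.04,0.02],[0,0,0.002]],[-1,[-0.007,0.04,0.06],[0,0,0.002]],[-1,[-0.007,0.04,0.09],[0,0,0.002]],[-1,[-0.007,0.04,0.09],[0,0,0.002]],[-1,[-0.007,0.04,0.09],[0,0,0.002]],[-1,[-0.007,0.04,0.09],[0,0,0.002]],[-1,[-0.007,0.04,0.09],[0,0,0.002]],[-1,[-0.007,0.04,0.09],[0,0,0.002]]])

```text
time_s: 6.2
position: [0.6343, 0.0949, 0.1594]
tcp_rot: [-0.123, 0.992, 0.0, 0.0]
force: [0.7, -0.1, -0.7]
grip_width: 0.0095
finger_force: 30.0
```

```bash
python3 - <<'E'
from h import *
s=robot.sense(); print(s['position'],s['force'])
print(rel((.640,.1077,.135),down(104.3)))
E
```

```text
[0.6343002  0.09494972 0.15944873] [ 0.66869741 -0.1366972  -0.6609432 ]
(array([-0.0172,  0.022 ,  0.0489]), array([-0.    ,  0.0002, -0.0012]))
```

Emit:
jog_arm(deltas=[[-1,[-0.017,0.022,0.02],[0,0,-0.001]],[-1,[-0.017,0.022,0.049],[0,0,-0.001]],[-1,[-0.017,0.022,0.049],[0,0,-0.001]],[-1,[-0.017,0.022,0.049],[0,0,-0.001]],[-1,[-0.017,0.022,0.049],[0,0,-0.001]],[-1,[-0.017,0.022,0.049],[0,0,-0.001]],[-1,[-0.017,0.022,0.049],[0,0,-0.001]],[-1,[-0.017,0.022,0.049],[0,0,-0.001]]])

```text
time_s: 7.2
position: [0.6398, 0.1076, 0.1348]
tcp_rot: [-0.124, 0.992, -0.0, 0.0]
force: [-0.8, -0.6, -0.6]
grip_width: 0.0101
finger_force: 30.0
```

```bash
python3 - <<'E'
from h import *
s=robot.sense(); print(s['position'],s['force'])
im,d,c=grab('side','s1'); im2,_,_=grab('wrist','w3')
cv2.imwrite('pics/c2.png',np.hstack([cv2.resize(im[130:210,270:370,::-1],(400,320),interpolation=cv2.INTER_CUBIC),cv2.resize(im2[150:310,220:420,::-1],(400,320))]))
print(rel((.640,.1077,.135),down(104.3)))
E
```

```text
[0.63976663 0.10763286 0.13481208] [-0.81050335 -0.61557292 -0.62940415]
(array([-0.0006, -0.0002, -0.0006]), array([ 0.    , -0.    , -0.0002]))
```

View pics/c2.png

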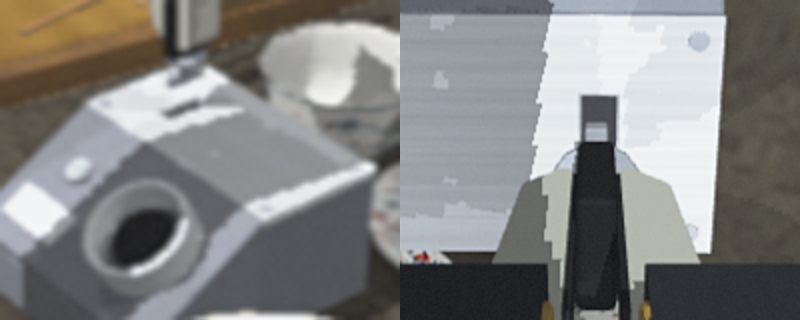

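The key's crossbar (crop, 597,132) hangs centred across the slot's width (crop, 600,118). Lowering.

Emit:
jog_arm(deltas=[[-1,[0,0,0.012],[0,0,0]],[-1,[0,0,0.024],[0,0,0]],[-1,[0,0,0.034],[0,0,0]],[-1,[0,0,0.044],[0,0,0]],[-1,[0,0,0.052],[0,0,0]],[-1,[0,0,0.06],[0,0,0]],[-1,[0,0,0.064],[0,0,0]],[-1,[0,0,0.066],[0,0,0]]])

```text
time_s: 8.3
position: [0.6397, 0.1076, 0.1018]
tcp_rot: [-0.124, 0.992, -0.0, -0.0]
force: [-1.9, 0.0, 3.0]
grip_width: 0.0098
finger_force: 30.0
```

```bash
python3 - <<'E'
from h import *
s=robot.sense(); print(s['position'],s['force'],s['moment'],s['joint_pos'])
print(rel((.640,.1077,.101),down(14.3)))
E
```

```text
[0.63968298 0.1076362  0.10175969] [-1.8607696   0.01718297  2.97423434] [ 0.02843414  0.30066921 -0.03417393] [-0.24056884  0.73296658  0.07002331  1.55699292 -0.06210362  0.85402462
  1.67204595]
(array([-0.0006, -0.    ,  0.0015]), array([-1.000e-04, -1.000e-04,  4.998e-01]))
```

Emit:
jog_arm(deltas=[[-1,[0,0,0],[0,0,0.055]],[-1,[0,0,0],[0,0,0.11]],[-1,[0,0,0],[0,0,0.165]],[-1,[0,0,0],[0,0,0.22]],[-1,[0,0,0],[0,0,0.275]],[-1,[0,0,0],[0,0,0.33]],[-1,[0,0,0],[0,0,0.385]],[-1,[0,0,0],[0,0,0.44]]])

```text
time_s: 9.3
position: [0.6399, 0.108, 0.1018]
tcp_rot: [0.539, 0.842, 0.0, 0.0]
force: [0.5, -0.5, -0.7]
grip_width: 0.0099
finger_force: 30.0
```

```bash
python3 - <<'E'
from h import *
s=robot.sense(); print(s['position'],s['force'],s['moment'],s['joint_pos'])
print(rel((.640,.1077,.1015),down(14.3)))
E
```

```text
[0.63985239 0.10800997 0.10183672] [ 0.50056657 -0.51372815 -0.72564357] [-0.09451862  0.04285009  0.00832094] [-0.45668337  0.77351389  0.4575669   1.56477249 -0.40595847  0.89856213
  0.5756298 ]
(array([-0.0007,  0.    ,  0.0007]), array([ 0.0002, -0.0001,  0.0581]))
```

Finish the turn, press to seat, then open.

Emit:
jog_arm(deltas=[[-1,[0,0,0.001],[0,0,0.05]],[-1,[0,0,0.001],[0,0,0.062]],[-1,[0,0,0.001],[0,0,0.062]],[-1,[0,0,0.001],[0,0,0.062]],[-1,[0,0,0.001],[0,0,0.062]],[-0.6,[0,0,0.001],[0,0,0.062]],[-0.2,[0,0,0.001],[0,0,0.062]],[-0.2,[0,0,0.001],[0,0,0.062]]])

```text
time_s: 10.3
position: [0.6393, 0.1074, 0.1006]
tcp_rot: [0.616, 0.787, -0.001, -0.0]
force: [0.1, 0.5, 0.2]
grip_width: 0.0337
finger_force: 0.0
```

```bash
python3 - <<'E'
from h import *
s=robot.sense(); print(s['position'],s['tcp_rot'],s['force'],s['joint_pos'])
# button frame from two-view measure
a=np.radians(14.3); ex=np.array([np.cos(a),np.sin(a),0]); ey=np.array([-ex[1],ex[0],0]); ez=np.array([0,0,1.])
o=np.array([.639,.109,0])-.042*ex-.04*ey; t=np.radians(30)
sx=ex*np.cos(t)+ez*np.sin(t); n=-ex*np.sin(t)+ez*np.cos(t)
mouth=o+ez*.09-.0487*sx-.036*ey+.0228*n; print('mouth',mouth,'n',n)
print('check H at U offset 0')
rot=R.from_matrix(np.stack([np.cross(sx,-n),sx,-n],1)); np.savez('btn.npz',mouth=mouth,n=n,q=rot.as_quat())
print('hover rel',rel(mouth+.06*n,rot), 'up', rel(s['position']+[0,0,.08],R.from_quat(s['tcp_rot'])))
E
```

```text
[0.63929416 0.10742979 0.10056793] [ 6.16389139e-01  7.87441428e-01 -5.62354953e-04 -3.34003200e-04] [0.11307035 0.5308957  0.21182966] [-0.48359524  0.78529913  0.50960084  1.56703496 -0.45162679  0.91011166
  0.42503516]
mouth [0.56515782 0.01174777 0.08539538] n [-0.48450787 -0.12349951  0.8660254 ]
check H at U offset 0
hover rel (array([-0.1506, -0.25  , -0.0732]), array([-0.1671,  0.0006, -0.0022])) up (array([-0.    , -0.0002, -0.16  ]), array([0., 0., 0.]))
```

Emit:
jog_arm(deltas=[[-0.2,[0,0,-0.05],[0,0,0]],[-0.2,[0,0,-0.12],[0,0,0]],[-0.2,[0,0,-0.16],[0,0,0]],[-0.2,[-0.06,-0.1,-0.16],[-0.05,0,0]],[-1,[-0.12,-0.2,-0.13],[-0.1,0,0]],[-1,[-0.15,-0.25,-0.09],[-0.15,0,-0.002]],[-1,[-0.15,-0.25,-0.0732],[-0.167,0,-0.002]],[-1,[-0.15,-0.25,-0.0732],[-0.167,0,-0.002]]])

```text
time_s: 11.3
position: [0.5536, 0.0143, 0.1518]
tcp_rot: [0.593, 0.766, 0.206, 0.142]
force: [0.7, 0.4, -0.0]
grip_width: 0.0025
finger_force: 0.0
```

```bash
python3 - <<'E'
from h import *
s=robot.sense(); print(s['position'],s['force'],s['joint_pos'],s['grip_width'])
b=np.load('btn.npz'); rot=R.from_quat(b['q'])
im,d,c=grab('top','t2'); P=pts(c,d); 
m=(np.hypot(P[...,0]-.64,P[...,1]-.108)<.03)&(P[...,2]>.122)&(P[...,2]<.14)
w=(P[m][:,:2]*1000).astype(np.float32); r=cv2.minAreaRect(w); print('key top',m.sum(),np.median(P[m][:,2]),r)
for h in (.06,.005,-.004): print(h,rel(b['mouth']+h*b['n'],rot))
im2,_,_=grab('side','s2'); cv2.imwrite('pics/c3.png',np.hstack([cv2.resize(im2[110:230,240:390,::-1],(400,320),interpolation=cv2.INTER_CUBIC),cv2.resize(im[130:250,220:370,::-1],(400,320),interpolation=cv2.INTER_CUBIC)]))
E
```

```text
[0.55359723 0.01430919 0.15180439] [ 0.66528686  0.37764604 -0.03437021] [ 0.16290414  0.43182129 -0.1857002   2.20582866 -1.21076633  0.08159582
  1.45692523] 0.0024750831224391993
key top 81 0.1315020238664251 ((639.9043579101562, 107.93463897705078), (10.307522773742676, 29.32221794128418), 14.61108112335205)
0.06 (array([-0.0063, -0.0404,  0.008 ]), array([-0.0072, -0.0082, -0.0025]))
0.005 (array([-0.0091, -0.0378,  0.1179]), array([-0.0072, -0.0082, -0.0025]))
-0.004 (array([-0.0096, -0.0374,  0.1359]), array([-0.0072, -0.0082, -0.0025]))
```

View pics/c3.png

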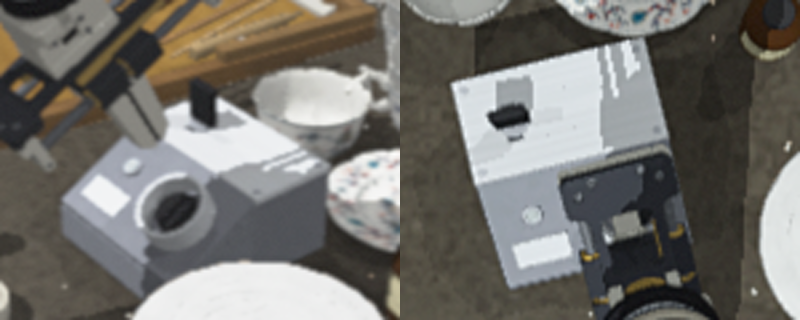

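The key is seated and turned: its grip top is at 0.1315 m, and its long side lies at 104.6° against the slot's 14.3°. The gripper is clear of it. In the crop the fingertips, at (150,140), are still travelling toward the ring at (178,210).

```bash
python3 - <<'E'
from h import *
s=robot.sense(); print(s['position'],s['joint_pos'],s['joint_velocities'])
b=np.load('btn.npz'); rot=R.from_quat(b['q'])
for h in (.06,.03,.005,-.004): print(h,rel(b['mouth']+h*b['n'],rot))
E
```

```text
[0.55196196 0.01251537 0.15100559] [ 0.16510697  0.43160875 -0.18307221  2.20787586 -1.20362142  0.08455441
  1.44760354] [-0.10295752  0.01098383  0.07668466 -0.07858302  0.15460806  0.07250362
 -0.18417623]
0.06 (array([-0.0086, -0.0436,  0.007 ]), array([-0.0071, -0.0092, -0.0032]))
0.03 (array([-0.0104, -0.0422,  0.0669]), array([-0.0071, -0.0092, -0.0032]))
0.005 (array([-0.0118, -0.0411,  0.1169]), array([-0.0071, -0.0092, -0.0032]))
-0.004 (array([-0.0123, -0.0407,  0.1349]), array([-0.0071, -0.0092, -0.0032]))
```

Emit:
jog_arm(deltas=[[-1,[-0.01,-0.043,0.02],[-0.007,-0.009,-0.003]],[-1,[-0.01,-0.043,0.047],[-0.007,-0.009,-0.003]],[-1,[-0.01,-0.043,0.047],[-0.007,-0.009,-0.003]],[-1,[-0.01,-0.043,0.047],[-0.007,-0.009,-0.003]],[-1,[-0.01,-0.043,0.047],[-0.007,-0.009,-0.003]],[-1,[-0.01,-0.043,0.047],[-0.007,-0.009,-0.003]],[-1,[-0.01,-0.043,0.047],[-0.007,-0.009,-0.003]],[-1,[-0.01,-0.043,0.047],[-0.007,-0.009,-0.003]]])

```text
time_s: 12.4
position: [0.5563, 0.0066, 0.1386]
tcp_rot: [0.591, 0.768, 0.197, 0.147]
force: [-0.4, 1.6, -0.7]
grip_width: 0.0002
finger_force: 0.0
```

```bash
cat > st.py <<'E'
from h import *
s=robot.sense(); b=np.load('btn.npz'); rot=R.from_quat(b['q']); T=R.from_quat(s['tcp_rot'])
print(s['time_s'],s['position'],s['joint_pos'].round(3),'v',abs(s['joint_velocities']).max().round(3),'F',s['force'].round(2),'h',((s['position']-b['mouth'])@b['n']).round(4),'Fn',(s['force']@b['n']).round(2))
print('tilt',np.degrees(np.arccos(-T.as_matrix()[2,2])))
for h in (.04,.02,.0): print(h,rel(b['mouth']+h*b['n'],rot))
E
python3 st.py
```

```text
12.4 [0.55630399 0.00656114 0.13864517] [ 0.229  0.466 -0.273  2.208 -1.361  0.015  1.629] v 0.001 F [-0.43  1.56 -0.68] h 0.051 Fn -0.58
tilt 28.5084662125731
0.04 (array([ 0.0056, -0.0355,  0.0231]), array([-0.0083, -0.0037,  0.0018]))
0.02 (array([ 0.0051, -0.0345,  0.0631]), array([-0.0083, -0.0037,  0.0018]))
0.0 (array([ 0.0047, -0.0335,  0.1031]), array([-0.0083, -0.0037,  0.0018]))
```

The full 30° tilt is at the limit of joints 5 and 6. I'll use an 18° tilt with the fingers' thin side along the slope, and shift slightly downhill so the leading edge meets the cap's centre.

```bash
cat > st.py <<'E'
from h import *
import sys
s=robot.sense(); b=np.load('btn.npz'); n=b['n']; T=R.from_quat(s['tcp_rot'])
a=np.radians(14.3); t=np.radians(18); ex=np.array([np.cos(a),np.sin(a),0]); ey=np.array([-ex[1],ex[0],0]); ez=np.array([0,0,1.])
sx=np.cross(ey,n); tz=ex*np.sin(t)-ez*np.cos(t); rot=R.from_matrix(np.stack([np.cross(ey,tz),ey,tz],1))
M=b['mouth']-.006*sx; e=s['position']-M
print(s['time_s'],s['position'],s['joint_pos'].round(3),'v',abs(s['joint_velocities']).max().round(3),'F',s['force'].round(2),'h',(e@n).round(4),'sx',(e@sx).round(4),'ey',(e@ey).round(4),'Fn',(s['force']@n).round(2),'w',s['grip_width'])
for h in map(float,sys.argv[1:]): print(h,*rel(M+h*n,rot))
E
python3 st.py .07 .06 .04
```

```text
12.4 [0.55630399 0.00656114 0.13864517] [ 0.229  0.466 -0.273  2.208 -1.361  0.015  1.629] v 0.001 F [-0.43  1.56 -0.68] h 0.051 sx 0.0241 ey -0.0028 Fn -0.58 w 0.00023403542311007655
0.07 [ 0.0064 -0.0491 -0.0366] [ 0.0485  0.043  -0.4963]
0.06 [ 0.0062 -0.0486 -0.0166] [ 0.0485  0.043  -0.4963]
0.04 [ 0.0057 -0.0475  0.0234] [ 0.0485  0.043  -0.4963]
```

Emit:
jog_arm(deltas=[[-1,[0,-0.01,-0.03],[0.05,0.0,-0.02]],[-1,[0,-0.03,-0.04],[0.05,0.01,-0.07]],[-1,[0.006,-0.049,-0.037],[0.05,0.02,-0.12]],[-1,[0.006,-0.049,-0.037],[0.05,0.02,-0.18]],[-1,[0.006,-0.049,-0.037],[0.05,0.03,-0.235]],[-1,[0.006,-0.049,-0.037],[0.05,0.03,-0.29]],[-1,[0.006,-0.049,-0.037],[0.05,0.04,-0.34]],[-1,[0.006,-0.049,-0.037],[0.05,0.04,-0.39]]])

```text
time_s: 13.4
position: [0.5265, 0.0013, 0.1433]
tcp_rot: [0.037, 0.987, 0.054, 0.145]
force: [-0.2, -0.7, -0.4]
grip_width: 0.0007
finger_force: 0.0
```

```bash
python3 st.py .07 .04
```

```text
13.4 [0.52651697 0.00127834 0.14325706] [-0.093  0.431  0.152  2.128 -0.533  0.337  2.015] v 0.831 F [-0.22 -0.74 -0.38] h 0.0701 sx 0.0003 ey -0.0006 Fn -0.13 w 0.0006690728884917528
0.07 [0.0008 0.001  0.0004] [ 0.0064 -0.0027 -0.1042]
0.04 [-0.0117  0.0039  0.059 ] [ 0.0064 -0.0027 -0.1042]
```

Emit:
jog_arm(deltas=[[-1,[0.001,0.001,0],[0.002,-0.001,-0.05]],[-1,[0.001,0.001,0],[0.006,-0.003,-0.1]],[-1,[-0.006,0.002,0.03],[0.006,-0.003,-0.104]],[-1,[-0.012,0.004,0.059],[0.006,-0.003,-0.104]],[-1,[-0.018,0.005,0.088],[0.006,-0.003,-0.104]],[-1,[-0.02,0.006,0.098],[0.006,-0.003,-0.104]],[-1,[-0.02,0.006,0.098],[0.006,-0.003,-0.104]],[-1,[-0.02,0.006,0.098],[0.006,-0.003,-0.104]]])

```text
time_s: 14.4
position: [0.5502, 0.0083, 0.0999]
tcp_rot: [-0.12, 0.98, 0.021, 0.156]
force: [0.3, 0.1, 0.5]
grip_width: 0.0005
finger_force: 0.0
```

```bash
python3 st.py .02 0 -.004 -.008
```

```text
14.4 [0.55015117 0.00830316 0.09986196] [-0.032  0.53   0.028  2.118 -0.449  0.207  2.232] v 0.009 F [0.35 0.06 0.48] h 0.0202 sx -0.0001 ey 0.0004 Fn 0.24 w 0.0005020132579552661
0.02 [-0.0003 -0.0007  0.0004] [ 0.0004  0.0003 -0.002 ]
0.0 [-0.0086 -0.0007  0.0395] [ 0.0004  0.0003 -0.002 ]
-0.004 [-0.0102 -0.0007  0.0474] [ 0.0004  0.0003 -0.002 ]
-0.008 [-0.0119 -0.0007  0.0552] [ 0.0004  0.0003 -0.002 ]
```

Emit:
jog_arm(deltas=[[-1,[-0.004,-0.001,0.02],[0,0,-0.002]],[-1,[-0.0086,-0.001,0.0395],[0,0,-0.002]],[-1,[-0.0095,-0.001,0.0435],[0,0,-0.002]],[-1,[-0.0102,-0.001,0.0474],[0,0,-0.002]],[-1,[-0.011,-0.001,0.0513],[0,0,-0.002]],[-1,[-0.0119,-0.001,0.0552],[0,0,-0.002]],[-1,[-0.0119,-0.001,0.0552],[0,0,-0.002]],[-1,[-0.0119,-0.001,0.0552],[0,0,-0.002]]])

```text
time_s: 15.4
position: [0.5638, 0.0114, 0.0754]
tcp_rot: [-0.123, 0.98, 0.02, 0.155]
force: [-1.7, -0.1, 3.5]
grip_width: 0.0008
finger_force: 1.8
```

```bash
python3 st.py -.008 -.010 -.012 -.014
```

```text
15.4 [0.56383577 0.01136541 0.07540557] [-1.600e-02  5.890e-01 -2.000e-03  2.100e+00 -4.570e-01  1.620e-01
  2.244e+00] v 0.001 F [-1.7  -0.14  3.47] h -0.008 sx -0.0002 ey -0.0 Fn 3.84 w 0.0007512354721772409
-0.008 [-0.0004  0.0001 -0.    ] [0.0005 0.0002 0.0001]
-0.01 [-0.0012  0.0001  0.0039] [0.0005 0.0002 0.0001]
-0.012 [-0.002   0.0001  0.0078] [0.0005 0.0002 0.0001]
-0.014 [-0.0029  0.0001  0.0117] [0.0005 0.0002 0.0001]
```

Contact: 3.8 N means about 2.5 mm pressed, so the stop should be near h = -0.0135.

Emit:
jog_arm(deltas=[[-1,[-0.0012,0,0.0039],[0,0,0]],[-1,[-0.002,0,0.0078],[0,0,0]],[-1,[-0.0025,0,0.0098],[0,0,0]],[-1,[-0.0027,0,0.0106],[0,0,0]],[-1,[-0.0028,0,0.0112],[0,0,0]],[-1,[-0.0028,0,0.0112],[0,0,0]],[-1,[-0.0028,0,0.0112],[0,0,0]],[-1,[-0.0028,0,0.0112],[0,0,0]]])

```text
time_s: 16.4
position: [0.5667, 0.0121, 0.0704]
tcp_rot: [-0.123, 0.98, 0.02, 0.155]
force: [-3.2, -0.9, 6.9]
grip_width: 0.0008
finger_force: 3.5
```

```bash
python3 st.py -.014 -.015
```

```text
16.4 [0.56666553 0.01208661 0.07036174] [-0.014  0.601 -0.007  2.096 -0.459  0.154  2.245] v 0.003 F [-3.24 -0.86  6.95] h -0.0138 sx -0.0002 ey -0.0 Fn 7.69 w 0.0007844482660503841
-0.014 [-0.0004  0.0001  0.0003] [0.0005 0.0001 0.    ]
-0.015 [-0.0009  0.0001  0.0023] [0.0005 0.0001 0.    ]
```

Emit:
jog_arm(deltas=[[-1,[-0.0003,0,0.0012],[0,0,0]],[-1,[-0.0003,0,0.0012],[0,0,0]],[-1,[-0.0003,0,0.0012],[0,0,0]],[-1,[-0.0003,0,0.0012],[0,0,0]],[-1,[-0.0003,0,0.0012],[0,0,0]],[-1,[-0.0003,0,0.0012],[0,0,0]],[-1,[-0.0003,0,0.0012],[0,0,0]],[-1,[-0.0003,0,0.0012],[0,0,0]]])

```text
time_s: 17.4
position: [0.5668, 0.0121, 0.0702]
tcp_rot: [-0.123, 0.98, 0.02, 0.155]
force: [-4.9, -1.6, 9.1]
grip_width: 0.0004
finger_force: 5.5
```

```bash
python3 st.py -.014 -.015
```

```text
17.4 [0.56675206 0.01209886 0.0702062 ] [-0.014  0.601 -0.008  2.096 -0.459  0.154  2.245] v 0.001 F [-4.87 -1.61  9.13] h -0.014 sx -0.0002 ey -0.0001 Fn 10.47 w 0.00036378588663498433
-0.014 [-0.0004  0.0001 -0.    ] [0.0006 0.0001 0.    ]
-0.015 [-0.0008  0.0001  0.0019] [0.0006 0.0001 0.    ]
```

Commanding 0.6 mm more moved it 0.2 mm and the force rose to 10.5 N, so the button is on its stop. I'll hold for another second.

Emit:
jog_arm(deltas=[[-1,[-0.0002,0,0.0008],[0,0,0]],[-1,[-0.0002,0,0.0008],[0,0,0]],[-1,[-0.0002,0,0.0008],[0,0,0]],[-1,[-0.0002,0,0.0008],[0,0,0]],[-1,[-0.0002,0,0.0008],[0,0,0]],[-1,[-0.0002,0,0.0008],[0,0,0]],[-1,[-0.0002,0,0.0008],[0,0,0]],[-1,[-0.0002,0,0.0008],[0,0,0]]])

```text
time_s: 18.4
position: [0.5668, 0.0121, 0.0701]
tcp_rot: [-0.123, 0.98, 0.02, 0.155]
force: [-6.8, -1.0, 11.9]
grip_width: 0.0008
finger_force: 6.8
```

```bash
python3 st.py -.008 .07
```

```text
18.4 [0.56684419 0.01212647 0.07012108] [-0.014  0.601 -0.008  2.096 -0.459  0.154  2.245] v 0.001 F [-6.79 -1.05 11.94] h -0.0141 sx -0.0001 ey -0.0 Fn 13.76 w 0.0008257752920391612
-0.008 [ 0.0023  0.0001 -0.012 ] [ 0.0006  0.0001 -0.    ]
0.07 [ 0.0346  0.0004 -0.1646] [ 0.0006  0.0001 -0.    ]
```

Emit:
jog_arm(deltas=[[-1,[0.0023,0,-0.012],[0,0,0]],[-1,[0.006,0,-0.03],[0,0,0]],[-1,[0.015,0,-0.07],[0,0,0]],[-1,[0.025,0,-0.12],[0,0,0]],[-1,[0.035,0,-0.165],[0,0,0]],[-1,[0.035,0,-0.2],[0,0,0]],[-1,[0.035,0,-0.2],[0,0,0]],[-1,[0.035,0,-0.2],[0,0,0]]])

```text
time_s: 19.4
position: [0.5216, 0.0008, 0.1588]
tcp_rot: [-0.123, 0.98, 0.02, 0.155]
force: [-1.6, -0.2, 0.4]
grip_width: 0.0009
finger_force: 0.0
```

```bash
python3 - <<'E'
from h import *
s=robot.sense(); print(s['position'],s['force'],abs(s['joint_velocities']).max())
im,d,c=grab('top','t3'); P=pts(c,d); P0=pts(c,np.load('top0.npz')['d'])
m=(np.hypot(P[...,0]-.64,P[...,1]-.108)<.03)&(P[...,2]>.122)&(P[...,2]<.14)
print('key top',m.sum(),np.median(P[m][:,2]),cv2.minAreaRect((P[m][:,:2]*1000).astype(np.float32)))
im2,d2,c2=grab('side','s3'); Q=pts(c2,d2)
b=np.load('btn.npz'); n=b['n']
for nm,(D) in (('before',pts(c2,np.load('side0.npz')['d'])),('after',Q)):
    h=(D-b['mouth'])@n; r=np.linalg.norm(D-b['mouth']-h[...,None]*n,axis=-1); k=(r<.014)&(h<0)&(h>-.022); print(nm,k.sum(),np.median(h[k]))
cv2.imwrite('pics/c4.png',np.hstack([im2[80:320,170:470,::-1],im[110:310,220:470,::-1][:, :].copy() if 0 else cv2.resize(im[110:310,220:470,::-1],(300,240))]))
E
```

```text
[0.52162244 0.00078209 0.15875118] [-1.5669476  -0.20473007  0.44940018] 0.012361259889421689
key top 81 0.13178640897770283 ((639.8905029296875, 107.65882110595703), (10.237899780273438, 29.45842170715332), 13.885405540466309)
before 96 -0.0071385957723519335
after 95 -0.007641045670514008
```

View pics/c4.png

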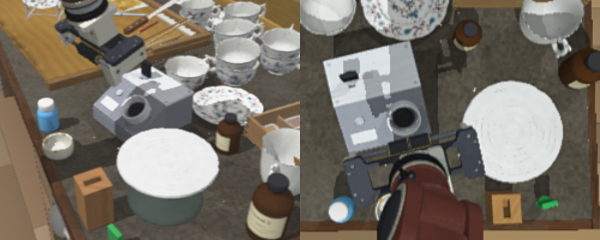

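The key stands turned in the slot (crop 147,70). The button is back up, about 7 mm below the ring's mouth as before. The jar, dish and bottle have not moved, the stand is empty and the gripper is clear.

```bash
python3 -c "
from plant import robot
print(robot.hand_in())"
```

```text
the job is handed in; nothing more can be done
None
```

The job is handed in: the key is seated in the slot and turned a quarter turn, and the start button was held on its stop for about two seconds (peak reading about 14 N) and sprang back. The jar, dish and bottle look unmoved; the hand-in returned no verdict.

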